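# Shut the ice scoop and show where it goes

### The arm

A 6-joint arm with a two-finger parallel gripper is mounted at the origin on the work surface. World frame = base frame: x ahead of the robot, y to its left, z up, the work surface at z = 0. Lengths are in m, angles in degrees, forces in N, time in s.
With the tool pointing down it reaches from about 0.325 to 0.85 m from the base axis. Payload 15.5 kg.
Tool frame: the origin (TCP) lies between the finger pads, 19 mm behind the fingertips; this is the grasp point; z points along the fingers, y is the line along which they close (so a half turn about z gives the same grasp; the last joint's range is limited). The gripper opens to 91 mm and grips with 3 to 60 N. Pads are 32 mm wide; open, the fingers measure 118 mm over their backs; the gripper's body (76 mm by 178 mm) begins 60 mm behind the grasp point.
Start: joints at [-80.701, 28.281, 77.091, -0, 74.628, -5.472], TCP at [0.159, -0.604, 0.233] pointing down, gripper open.
Joint ranges: [-166.48, 166.48], [-47.26, 123.95], [12.59, 153.08], [-70.14, 250.14], [6.76, 159.57], [-176.63, 176.63]. Speed limits (degrees/s): [108.29, 108.29, 147.25, 172.46, 172.46, 172.46].

### API

Orientations are given as a 3x3 rotation matrix whose columns are the frame's x, y, z axes.
In Python, from bench import ctrl gives the robot as it stands. The module is installed in compiled form; this text tells all that it offers. Calls block until the motion is done:
- ctrl.goto(position, orientation): joint-space move of the TCP to a pose.
- ctrl.move_l(position, vel=0.15, ori=None, contact_N=None): straight line of the TCP; ori=None keeps the orientation; vel is the mean speed in m/s. With contact_N (N) it stops when the force on the tool has changed by that much, and returns True; else False.
- ctrl.movej(angles): joint-space move.
- ctrl.command_gripper(opening): opening from 0.0 (shut) to 1.0 (fully open); the grip force is fixed at half the most; returns when the fingers have stopped.
- ctrl.sleep(seconds).
- ctrl.ik(position, orientation): joint angles nearest the present ones, or None.
- ctrl.read_camera(name): name is "scene" or "top"; returns the picture (400x640x3 uint8, blue, green, red); there is no depth.
- ctrl.camera_params(name): a dict with "fx", "fy", "cx", "cy" (pixels), "D" ([k1, k2, p1, p2, k3] as OpenCV has them; the pictures are not rectified), "pose" (4x4, takes a point from camera to world coordinates). Camera axes: x right, y up, looking along -z (the intrinsics and any distortion apply to the point x, -y, -z); pixel columns grow to the right and rows downward; lengths in m; the calibration is good to about 2 mm. A picture is of the moment at which its call begins. camera_params takes no time and is no camera call.
A pose or a line that the arm cannot do raises ctrl.MotionError and nothing moves.
- ctrl.sign_off(): hands the job in; it is judged then, once.
Readings, each from a call of its own:
- ctrl.current_t(): time.
- ctrl.current_q(): joint angles.
- ctrl.current_dq(): joint speeds.
- ctrl.current_effort(): joint torques, N m.
- ctrl.current_tool_pos(): TCP position.
- ctrl.current_eef_rot(): TCP orientation.
- ctrl.current_contact_force(): force on the tool from outside, world axes, zero at the start.
- ctrl.current_wrist_torque(): the same for the moment, N m.
- ctrl.current_grip_width(): opening from 0.0 (shut) to 1.0 (fully open).
- ctrl.current_grasp_force(): force on a finger pad.
Only numpy, scipy, OpenCV 4.12 (cv2) and the standard library are available. Lean on these libraries where they do the work, as an engineer would, in place of code of your own. Each camera call takes 0.05 s, during which the arm holds its last target. There are 200 camera calls.

### The job

Tell the helper how to stow the ice scoop. Gently press its gaping upper shell fully shut with a fingertip; then point from above at the middle of its handle, fingertips a few centimetres above it without touching, for two seconds; then point the same way at the lid knob of the taller steel canister, and finish still pointing there. Lift nothing, leave the scoop lying where it is, and touch nothing but the scoop.

Things in the scene. Friction and masses are not known exactly. Their poses are not given: they have to be found in the camera images.
- tier: mint green plastic trolley tier set on the bench: an open tray 380 x 480 mm (x, y), 30 high, walls and floor 6 thick; origin at the centre of its underside. Fixed. Holds the scoop, cups and paddle.
- scoop: loose grey clamshell ice scoop, 270 g, lying on the tier on its lower shell (110 long in x, 70 wide, 22 high). Origin: centre of its underside, z up. Handle towards its -x, from x = -70 to -170, 26 wide, top at z = 30. The upper shell is hinged along y at x = -58, z = 24; shut, it reaches x = +52 and its flat top is at z = 44.
- scoop_jaw (a joint): opening angle of the scoop's upper shell, rad: 0 fully shut (firm stop), 1.0 widest; it starts at 0.5 to 0.75. The hinge is stiff enough to stay where it is left; about 2 N straight down on the upper shell's top near scoop_press closes it.
- scoop_press (a point): a point fixed in the lower shell's frame, 13 mm behind (-x) and 44 above the scoop's origin: on the flat top of the shut upper shell, 45 mm ahead of the hinge. When open, the upper shell slopes up over it (up to 55 mm higher here, its tip up to 115 above the origin); a fingertip brought straight down through it pushes the upper shell shut.
- scoop_handle (a point): middle of the handle's upper face, 120 mm behind (-x) the scoop's origin and 30 above it. The place to point at.
- tall_canister: the taller lidded steel canister, 114 across the lid, 190 high with its black lid knob; upright on the bench on the left or the right of the tier; origin at the centre of its underside. Loose, not to be touched.
- tall_canister_knob (a point): centre of the top of the taller canister's lid knob (knob 32 across, 12 thick), 190 above its underside. The place to point at.
- short_canister: the shorter canister of the same make, 114 across, 120 high with its knob; on the other side of the tier; origin at the centre of its underside. Not to be pointed at or touched.
- cup0: yellow acrylic cup, open at the top, 90 high, 72 across the rim; origin at the centre of its underside. One of three alike, standing in a row on the far half of the tier. Not to be touched.
- cup1: yellow acrylic cup, open at the top, 90 high, 72 across the rim; origin at the centre of its underside. One of three alike, standing in a row on the far half of the tier. Not to be touched.
- cup2: yellow acrylic cup, open at the top, 90 high, 72 across the rim; origin at the centre of its underside. One of three alike, standing in a row on the far half of the tier. Not to be touched.
- paddle: pale wooden stirring paddle lying flat along the tier's far edge, 260 long (its x), 34 wide at the blade (+x end), 7 thick; origin under the middle of its length. Not to be touched.
There are look-alikes about, which are no part of the job. Several things have the shape of the scoop; the one meant has the colours described above.

How it is judged (in metres and radians):
On the way, in this order (a step that is already met when the one before it is completed fails the run):
1. the scoop's upper shell is pressed shut (value of joint scoop_jaw below 0.07 rad), for 0.2 s.
2. the fingertips dwell over the scoop's handle without touching it, the scoop shut (value of joint scoop_jaw below 0.07 rad and horizontal distance between the grasp point and scoop_handle below 0.03 m and z of the grasp point in the frame of scoop_handle between 0.015 and 0.09 m and contact force between each of the fingers, the arm and scoop below 0.3 N), for 1.5 s.
3. the fingertips dwell over the taller canister's knob without touching it (value of joint scoop_jaw below 0.07 rad and horizontal distance between the grasp point and tall_canister_knob below 0.03 m and z of the grasp point in the frame of tall_canister_knob between 0.015 and 0.09 m and contact force between each of the fingers, the arm and tall_canister below 0.3 N), for 1 s.
At the end, for the whole second after the job is handed in: The tool point (TCP) is still over the taller canister's knob, within 30 mm sideways and 15 to 90 mm above the knob's top (fingertips up to about 70 mm above it), touching nothing; the scoop is shut to within 0.07 rad, at rest on the tier within 50 mm of where it lay (all of step 3 and distance of scoop from where it was at the start of the episode below 0.05 m and height (world z) of scoop below 0.02 m and linear speed of scoop below 0.02 m/s and angle between tall_canister's own z axis and vertical below 0.1 rad).
It fails at once if the scoop is lifted (height (world z) of scoop above 0.025 m).
It fails at once if the scoop is shoved more than 50 mm from where it lay (distance of scoop from where it was at the start of the episode above 0.05 m).
It fails at once if the scoop is pressed harder than 40 N (contact force between the fingers and scoop above 40 N).
It fails at once if a canister, a cup, the paddle or the tier is touched (contact force between any of the fingers, the arm and cup0 above 0.5 N or contact force between any of the fingers, the arm and cup1 above 0.5 N or contact force between any of the fingers, the arm and cup2 above 0.5 N or contact force between any of the fingers, the arm and paddle above 0.5 N or contact force between any of the fingers, the arm and tall_canister above 0.5 N or contact force between any of the fingers, the arm and short_canister above 0.5 N or contact force between any of the fingers, the arm and tier above 0.5 N).
It fails at once if a canister, cup or the paddle is moved more than 15 mm (distance of any of cup0, cup1, cup2, paddle, tall_canister, short_canister from where it was at the start of the episode above 0.015 m).
It also fails if it takes over 58 s, if anything falls off the work surface, if the arm or the gripper's body presses on something with over 40 N, if the wrist force passes 120 N, or if a joint passes its speed limit or range.

## Working session

There is one attempt and no reset: what is moved stays moved. The work goes in short steps, each a Python script; the robot and the scene stay as the last script left them, time stands still between calls to the robot, and variables do not carry over. Pictures are saved under pics/ and viewed, at most 10 in all, crops included, and the job is handed in when it is done.

```bash
mkdir -p pics
python3 - <<'E'
from bench import ctrl
import cv2
for n in("scene","top"):
    cv2.imwrite(f"pics/{n}0.png",ctrl.read_camera(n)); print(ctrl.camera_params(n))
print(ctrl.current_eef_rot(),ctrl.current_t())
E
```

```text
{'fx': 436.5087105901674, 'fy': 436.5087105901674, 'cx': 326.60369322435906, 'cy': 196.36211588150684, 'D': array([-0.01740197,  0.        ,  0.        ,  0.        ,  0.        ]), 'pose': array([[-0.31594552, -0.78092157,  0.53883201,  1.13617661],
       [ 0.94868162, -0.25195633,  0.19110517,  0.33542913],
       [-0.01347601,  0.57155885,  0.82045041,  1.16582708],
       [ 0.        ,  0.        ,  0.        ,  1.        ]])}
{'fx': 477.7914600403393, 'fy': 477.7914600403393, 'cx': 317.8686726412199, 'cy': 193.72812676548833, 'D': array([-0.09882854,  0.        ,  0.        ,  0.        ,  0.        ]), 'pose': array([[-0.0103457 ,  0.99211608, -0.12489459,  0.3126767 ],
       [-0.99970343, -0.0075085 ,  0.02316618,  0.10570945],
       [ 0.02204577,  0.12509723,  0.99189953,  1.56125982],
       [ 0.        ,  0.        ,  0.        ,  1.        ]])}
[[ 9.66946168e-01  2.54980535e-01 -1.87228001e-04]
 [ 2.54980587e-01 -9.66945577e-01  1.07282065e-03]
 [ 9.25090953e-05 -1.08509932e-03 -9.99999407e-01]] 0.1
```

View pics/scene0.png

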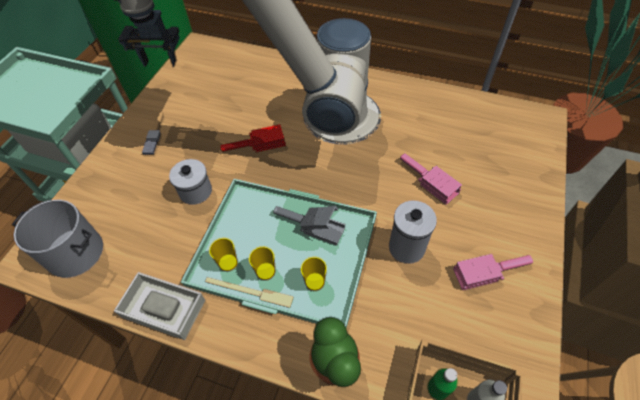

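View pics/top0.png

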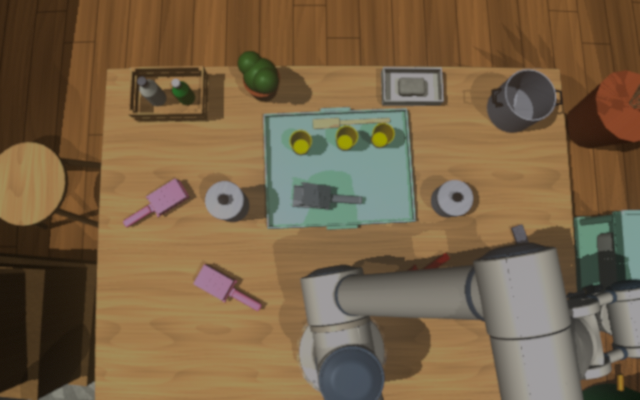

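The top view shows the grey scoop on the tier at about (325,197), with its handle to the right. The red one at (435,262) and the pink ones at (157,203) and (228,287) are the wrong colour and off the tier. The taller canister is at (224,200) in the top view and (412,230) in the scene view. The shorter one is at (455,198) in the top view. I'll enlarge to confirm.

Run:
```python
import cv2
import numpy as np
t=cv2.imread("pics/top0.png"); s=cv2.imread("pics/scene0.png")
a=cv2.resize(t[165:225,200:380],None,fx=4.4,fy=4.4,interpolation=cv2.INTER_CUBIC)
b=cv2.resize(s[190:265,265:445],None,fx=4.4,fy=4.4,interpolation=cv2.INTER_CUBIC)
print(a.shape,b.shape)
c=np.vstack([a,b])
cv2.imwrite("pics/crop.png",c[:600])
```

```text
(264, 792, 3) (330, 792, 3)
```

View pics/crop.png

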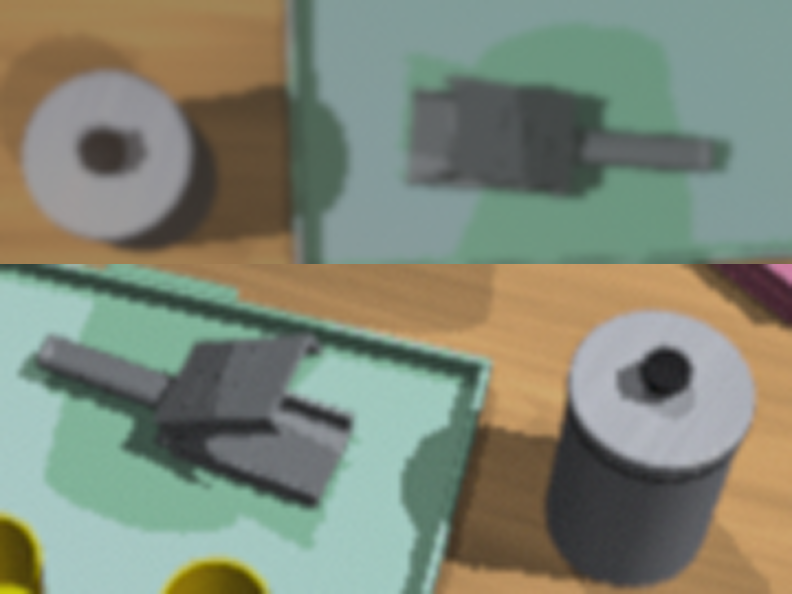

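The crop confirms the grey scoop with its upper shell gaping, the handle pointing to world -y, and the tall canister with its black knob. Next I compute positions from both views.

```bash
cat > h.py <<'E'
from bench import ctrl
import cv2, numpy as np
def px(n,u,v,z):
    p=ctrl.camera_params(n); K=np.array([[p['fx'],0,p['cx']],[0,p['fy'],p['cy']],[0,0,1]])
    x,y=cv2.undistortPoints(np.array([[[u,v]]],float),K,p['D'])[0,0]
    T=p['pose']; d=T[:3,:3]@[x,-y,-1]; o=T[:3,3]
    return o+d*(z-o[2])/d[2]
E
python3 - <<'E'
from h import *
np.set_printoptions(precision=4,suppress=True)
for l,n,z,pts in [("top","top",0,dict(hend=(361.8,199.5,.036),hstart=(333,198.2,.036),front=(293.2,196.4,.028),knob=(223.2,199.1,.19),short=(456,198,.12))),
 ("scene","scene",0,dict(hend=(275.2,209.5,.036),front=(341.1,233.9,.028),knob=(416.8,213.6,.19),short=(188.5,168,.12)))]:
    for k,(u,v,zz) in pts.items(): print(l,k,px(n,u,v,zz))
E
```

```text
top hend [ 0.4849 -0.0713  0.036 ]
top hstart [0.4899 0.0215 0.036 ]
top front [0.4976 0.1497 0.028 ]
top knob [0.4718 0.3473 0.19  ]
top short [ 0.4777 -0.3538  0.12  ]
scene hend [ 0.4901 -0.0636  0.036 ]
scene front [0.5056 0.1551 0.028 ]
scene knob [0.4748 0.3528 0.19  ]
scene short [ 0.479  -0.3469  0.12  ]
```

```bash
cat >> h.py <<'E'
R=np.array([[0,1,0],[1,0,0],[0,0,-1.]])
E
python3 - <<'E'
from h import *
ctrl.command_gripper(0.0)
ctrl.goto([.497,.087,.25],R)
ctrl.move_l([.497,.087,.16],vel=.15)
hit=ctrl.move_l([.497,.087,.066],vel=.025,contact_N=9)
print(hit,ctrl.current_tool_pos(),ctrl.current_contact_force(),ctrl.current_t())
ctrl.sleep(.5)
print(ctrl.current_contact_force())
cv2.imwrite("pics/p1.png",cv2.resize(ctrl.read_camera("scene")[170:300,220:440],None,fx=3.5,fy=3.5,interpolation=cv2.INTER_CUBIC))
E
```

```text
True [0.49706508 0.08705641 0.0689444 ] [-1.54997917  0.44708025  9.36202653] 8.2
[-1.66693716  0.97888612  9.37172153]
```

View pics/p1.png

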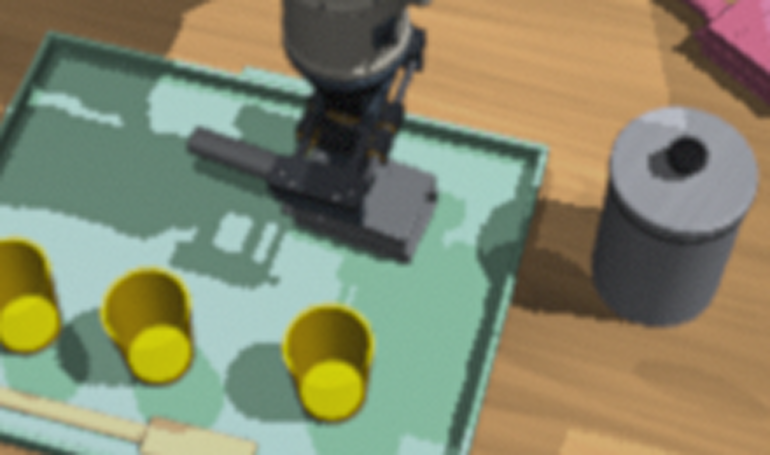

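The shell is shut: firm contact at TCP z = 0.0689, matching the expected 0.069. The handle end is at about (276,210), so the scoop hasn't moved. Next: the handle.

Run:
```python
from h import *
ctrl.move_l([.497,.087,.14],vel=.08)
ctrl.move_l([.4905,-.02,.14],vel=.15)
ctrl.move_l([.4905,-.02,.088],vel=.08)
ctrl.sleep(2.2)
print(ctrl.current_tool_pos(),ctrl.current_contact_force(),ctrl.current_t())
a=[cv2.resize(ctrl.read_camera(n)[s],(700,300),interpolation=cv2.INTER_CUBIC) for n,s in(("scene",np.s_[180:255,260:435]),("top",np.s_[155:230,210:385]))]
cv2.imwrite("pics/p2.png",np.vstack(a))
```

```text
[ 0.49047727 -0.0199939   0.08799065] [-0.10516616 -0.23967094 -0.65407751] 13.6583
```

View pics/p2.png

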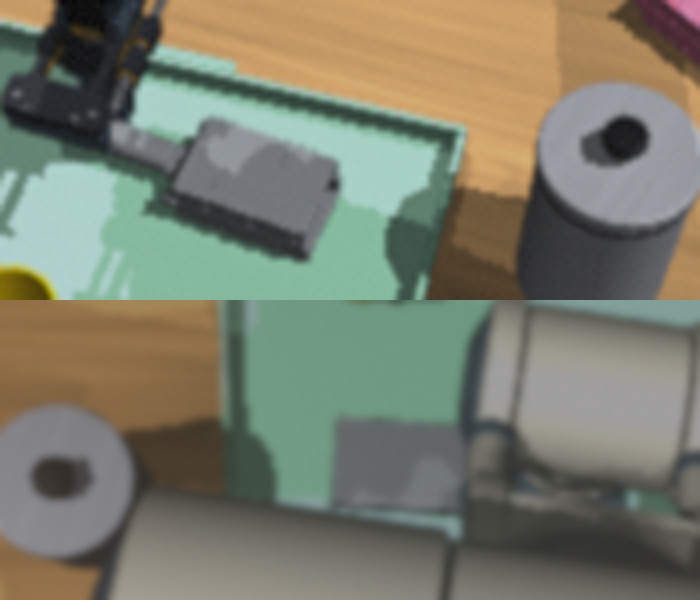

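The shell is shut, the scoop hasn't moved (front edge still at about column 293 in the top view), and the dwell is done. Now the canister knob.

Run:
```python
from h import *
ctrl.move_l([.4905,-.02,.30],vel=.15)
ctrl.move_l([.473,.350,.30],vel=.15)
ctrl.move_l([.473,.350,.245],vel=.06)
ctrl.sleep(1.8)
print(ctrl.current_tool_pos(),ctrl.current_contact_force(),ctrl.current_t())
a=[cv2.resize(ctrl.read_camera(n)[s],(700,300),interpolation=cv2.INTER_CUBIC) for n,s in(("scene",np.s_[165:270,265:510]),("top",np.s_[155:230,210:385]))]
cv2.imwrite("pics/p3.png",np.vstack(a))
```

```text
[0.47300663 0.34999995 0.24500257] [-0.68757958 -0.92015438 -0.28246667] 20.8083
```

View pics/p3.png

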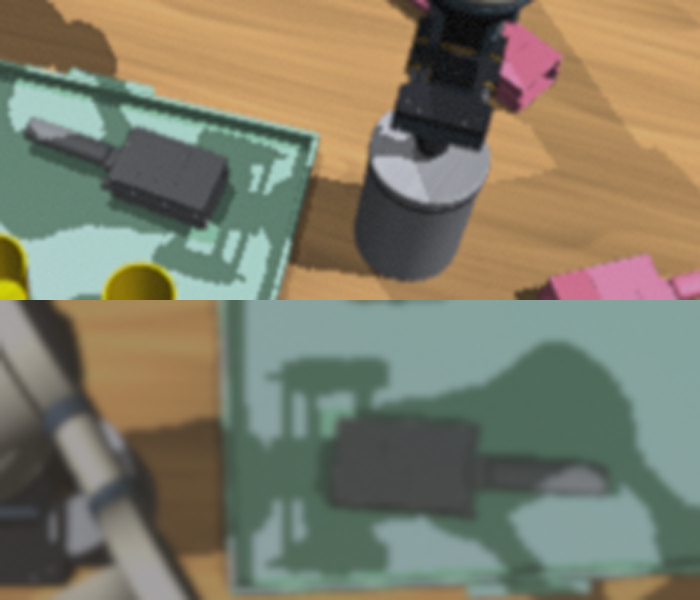

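The fingertips hover just above the knob, at about (430,150) in the upper half. The scoop is shut and in place, and the canister hasn't moved.

```bash
python3 -c "
from bench import ctrl
print(ctrl.sign_off())"
```

```text
the job is handed in; nothing more can be done
None
```

I pressed the scoop shut without moving it, pointed at the middle of its handle for about two seconds, then pointed at the taller canister's knob and handed the job in still pointing there; the hand-in returned no verdict.

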